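# Lay a lamp stand on its side in the service jig

## Task

Push the upright lamp stand along the white jig board, toe first, until its round toe sits square against the steel stop bar. Then push its head over so that the stand tips about its toe and comes down gently, and leave it lying with its head on the rubber rest and its toe still at the stop. Only push it with the fingers, never pick it up or knock it over hard, and leave the other things on the bench where they are.

Things in the scene. Friction and masses are not known exactly. Their poses are not given: they have to be found in the camera images.
- jig: Fixed jig: flat white board 400 x 150 x 6 mm on the bench, long along its x; z up. Origin on the bench under the board's middle, in the plane of the stop bar's near face; board x = -200 to 200 mm. Steel stop bar: x = 0 to 20 mm, 120 mm long in y, top 16 mm above the board (two 4 mm screw heads on it at y = +-46 mm). The stand is pushed and tipped towards the jig's +x.
- stop_foot (a point): Point on the board's top surface (6 mm above the bench) at the middle of the foot of the stop bar's near face; axes as the jig.
- rest_top (a point): Top middle of the rest, a fixed rubber-covered round bar of 18 mm diameter, 120 mm long along y, at jig x = 142 mm, its top 51 mm above the board, between two aluminium uprights (22 x 12 mm, 52 mm above the board, at y = +-66 mm). Axes as the jig.
- stand: Loose lamp stand, 0.65 to 1.0 kg, upright at the start. Grey foot 70 mm wide (y), 20 mm thick, from x = -105 mm (flat tail) to +10 mm (front of its half-round toe). Steel post, 14 mm diameter, at x = -32 mm up to z = 150 mm; on it an aluminium clamp head 30 x 44 x 30 mm (z 150 to 180). Origin on the underside below the toe's axis; x towards the toe, z along the post.
- toe (a point): Middle of the half-round toe's axis (radius 10 mm, along y), 10 mm above the stand's underside and 10 mm from the stop face when the toe touches it. The stand tips about this axis; pushed at the foot it slides with 3 to 8 N. Axes as the stand.
- head_back (a point): Centre of the head's flat back face (30 high, 44 wide), away from the toe, 165 mm above the underside; thumbscrew 16 mm long on the head's +y side. Axes as the stand. The foot is heavy: up to about 67 degrees of tilt the stand falls back upright, beyond it falls on by itself to the rest, lying at about 80 degrees.
- cell: Bystander: open clear plastic box 50 x 50 x 45 mm on the bench, origin under its centre.
- oil: Bystander: small amber bottle, 34 mm diameter, 75 mm tall, origin under its centre.
- eyepiece: Bystander: black microscope eyepiece, up to 38 mm diameter, 50 mm tall, origin under its centre.
Things that resemble listed ones, but are neither listed nor needed, are in the scene too. There is more than one size of the stand; the job needs the smallest.

How it is judged:
By the outcome, as a careful person would: the job done as asked, in the order asked, and still so for the second after the job is handed in, with the robot touching nothing.
It also fails if it takes over 70 s, if anything falls off the work surface, if the arm or the gripper's body presses on something with over 40 N, if the wrist force passes 120 N, or if a joint passes its speed limit or range.

## Robot

A 7-joint arm with a two-finger parallel gripper is mounted at the origin on the work surface. World frame = base frame: x ahead of the robot, y to its left, z up, the work surface at z = 0. Lengths are in m, angles in rad, forces in N, time in s.
With the tool pointing down it reaches from about 0.425 to 0.875 m from the base axis. Payload 8.4 kg.
Tool frame: the origin (TCP) lies at the centre of the arm's flange, where the gripper is bolted on; the fingertips stand 182 mm ahead of it and the grasp point (between the pads) lies 164 mm ahead of it (manip.grip_depth is the distance from the TCP to the grasp point, in m); z points along the fingers, y is the line along which they close (so a half turn about z gives the same grasp; the last joint's range is limited). The gripper opens to 87 mm and grips with 3 to 60 N. Pads are 19 mm wide; open, the fingers measure 117 mm over their backs; the gripper's body (75 mm by 190 mm) begins 51 mm behind the grasp point.
Start: joints at [-1.223, 0.333, 0.04, 1.465, -0.013, 1.343, -0.059], TCP at [0.281, 0.586, 0.405] pointing down, gripper open.
Joint ranges: [-2.58, 2.58], [-0.38, 2.09], [-1.3, 1.39], [0.25, 2.4], [-1.5, 4.64], [0.08, 2.09], [-2.65, 2.65]. Speed limits (rad/s): [2.22, 2.22, 2.79, 2.79, 3.14, 3.14, 3.14].

## Interface

Orientations are given as a rotation vector (axis times angle).
In Python, from rig import manip gives the robot as it stands.
- The arm moves only by the tool drive_tool, never from a script. Its argument "motion" is a list of rows, each a list of 3 entries, a list of its own where there are three numbers: the shift along the tool's x, y, z in units of 0.5 m (1.0 is 0.5 m), then the turn, a rotation vector about the tool's x, y, z in units of 180 degrees (1.0 is 180 degrees), then the closure, from 0 (fully open) to 1 (shut). A call has exactly 10 rows; each row shifts and turns the commanded pose from where the row before left it, along the tool's axes as they then stand; what a row does not reach is not made up. A row lasts 1/10 s, in which the tool goes at most 50 mm and 8.59 degrees, less where a joint would pass 70% of its speed; a pose out of reach is approached as far as the arm can. A call with a number of a shift or a turn outside -1 to 1 is refused whole. A call with a gripper value outside its range is refused whole. The fingers move at their own pace and stop on an object; "squeeze" is the grip in N (left out, the last holds). Time passes only in rows, so rows that do not move let the fingers close, or fill a call up. It gives the time, the measured TCP pose, the force, the opening and the grip force at its end, in the units of the state.
- manip.get_obs(): the state, without advancing time (a new reading comes with each control period).
- manip.get_image(name): name is "scene" or "top"; returns a dict with "image" (400x640x3 uint8, red, green, blue), "fx", "fy", "cx", "cy" (pixels), "k1" (the pictures are not rectified: a ray, as slopes to the right and down, at radius r is drawn at 1 + k1 r^2 times it, then the intrinsics apply), "rvec" (rotation vector, rad) and "tvec" (3), from world to camera coordinates, as OpenCV has them. Camera axes: x right, y down, z forward; pixel columns grow to the right and rows downward; lengths in m; the calibration is good to about 2 mm. A picture is of the moment at which its call begins. There is no depth.
- manip.sign_off(): hands the job in; it is judged then, once.
Trained networks look in a picture, given as the dict that the camera call returned (one of the last four; its "shot" number tells which), for a name from the list of things; names that differ only in an ending like _2 or _b are one class to them, and where a whole thing is asked for, a point or a joint stands for the part that bears it (a point fixed in the world has none). Each returns a list of dicts, best first, with "confidence" (0 to 1); they miss things now and then, are a little off and sometimes report something else, mostly with a low value. They report only what shows in the picture. A call takes as long as a camera call. They do not tell look-alikes from the thing itself.
- manip.find_in(picture, label): "box" ([centre column, centre row, width, height] in pixels, round what is visible of it).
- manip.outline_of(picture, label): "pixels" (400x640 bool, what is visible of it) and "box" ([centre column, centre row, width, height] in pixels, round what is visible of it).
- manip.tip_of(picture, label): "centre" ([column, row] in pixels: a listed point, or the origin of a listed thing).
The state is a dict: "time_s": time; "q": joint angles; "joint_velocities": joint speeds; "tau": joint torques, N m; "eef_pos": TCP position; "eef_rot": TCP orientation; "ft_force": force on the tool from outside, world axes, zero at the start; "torque": the same for the moment, N m; "gripper_width": opening from 0.0 (shut) to 1.0 (fully open); "finger_force": force on a finger pad.
Only numpy, scipy, OpenCV 4.12 (cv2) and the standard library are available. Lean on these libraries where they do the work, as an engineer would, in place of code of your own. Each camera call takes 0.05 s, during which the arm holds its last target. There are 200 camera calls.

## Working session

There is one attempt and no reset: what is moved stays moved. The work goes in short steps, Python scripts to look and compute and a tool call to move; the robot and the scene stay as the last step left them, time stands still between calls to the robot, and variables do not carry over. Pictures are saved under pics/ and viewed, at most 10 in all, crops included, and the job is handed in when it is done.

Besides the shell and the picture viewer there is one more tool, called in YAML: its name, and indented under it one key for each argument. drive_tool: Moves the arm, as the interface text tells. Its arguments: {"type":"object","properties":{"motion":{"type":"array"},"squeeze":{"type":"number"}},"required":["motion"]}

```bash
mkdir -p pics
cat > h.py <<'E'
import numpy as np, cv2
from scipy.spatial.transform import Rotation as R
from rig import manip
def cam(p):
    K=np.array([[p['fx'],0,p['cx']],[0,p['fy'],p['cy']],[0,0,1.]]);return K,np.array([p['k1'],0,0,0,0.]),np.array(p['rvec'],float),np.array(p['tvec'],float)
def proj(p,X):
    K,d,r,t=cam(p);return cv2.projectPoints(np.atleast_2d(np.array(X,float)),r,t,K,d)[0][:,0]
def ray(p,uv):
    K,d,r,t=cam(p);n=cv2.undistortPoints(np.array(uv,float).reshape(-1,1,2),K,d)[:,0]
    M=R.from_rotvec(r.ravel()).as_matrix();D=np.c_[n,np.ones(len(n))]@M;return -M.T@t.ravel(),D
def onz(p,uv,z):
    C,D=ray(p,uv);return C+D*((z-C[2])/D[:,2])[:,None]
def save(p,n,crop=None,s=1):
    im=p['image'][...,::-1]
    if crop: im=im[crop[1]:crop[3],crop[0]:crop[2]]
    cv2.imwrite('pics/'+n,cv2.resize(im,None,fx=s,fy=s,interpolation=cv2.INTER_CUBIC))
E
python3 - <<'E'
from h import *
P={n:manip.get_image(n) for n in('scene','top')}
for n,p in P.items():
    save(p,n+'0.png'); print(n,ray(p,[[320,200]]))
    for l in('stand','cell','oil','eyepiece','jig'):
        print(l,[(round(d['confidence'],2),np.round(d['box']).tolist()) for d in manip.find_in(p,l)])
    for l in('stop_foot','rest_top','toe','head_back','jig','stand'):
        print(l,[(round(d['confidence'],2),np.round(d['centre'],1).tolist()) for d in manip.tip_of(p,l)])
o=manip.get_obs();print(o['eef_pos'],o['eef_rot'],R.from_rotvec(o['eef_rot']).as_matrix().round(3),o['time_s'])
E
```

```text
scene (array([ 1.18129624, -0.95843411,  1.24045084]), array([[-0.37314285,  0.60181783, -0.70618874]]))
stand [(0.97, [370.0, 249.0, 46.0, 80.0]), (0.74, [305.0, 235.0, 33.0, 62.0]), (0.56, [238.0, 210.0, 48.0, 77.0])]
cell [(0.5, [359.0, 149.0, 16.0, 14.0])]
oil []
eyepiece [(0.72, [219.0, 304.0, 9.0, 15.0])]
jig [(0.64, [318.0, 227.0, 93.0, 88.0])]
stop_foot [(0.62, [317.8, 222.9])]
rest_top [(0.8, [341.4, 191.6]), (0.73, [322.6, 227.0])]
toe [(0.66, [358.9, 276.9]), (0.63, [307.8, 236.0]), (0.62, [257.3, 231.4])]
head_back [(0.82, [231.6, 184.1]), (0.66, [338.3, 189.4]), (0.58, [302.0, 217.4])]
jig [(0.92, [320.9, 225.5]), (0.55, [222.0, 310.3])]
stand [(0.73, [366.3, 277.7]), (0.67, [259.1, 237.4]), (0.66, [313.9, 240.8]), (0.64, [321.7, 225.6])]
top (array([ 0.34191057, -0.00653947,  1.4526473 ]), array([[ 0.19391671, -0.03019844, -0.98073342]]))
stand [(0.95, [375.0, 286.0, 60.0, 66.0]), (0.77, [321.0, 121.0, 55.0, 69.0])]
cell [(0.95, [165.0, 249.0, 23.0, 23.0])]
oil [(0.67, [182.0, 217.0, 12.0, 10.0])]
eyepiece [(0.71, [463.0, 228.0, 14.0, 13.0])]
jig [(0.74, [304.0, 212.0, 142.0, 62.0])]
stop_foot [(0.76, [306.7, 214.6])]
rest_top [(0.69, [254.6, 211.9])]
toe [(0.67, [340.9, 134.7]), (0.67, [359.2, 259.0])]
head_back [(0.83, [322.9, 111.4]), (0.76, [385.5, 279.6]), (0.62, [349.8, 193.0])]
jig [(0.6, [305.4, 210.7])]
stand [(0.88, [343.2, 134.4]), (0.88, [363.7, 261.2]), (0.65, [333.8, 210.0])]
[0.28084584 0.58616463 0.40474282] [-6.96087794e-01 -3.06347309e+00  7.68499281e-05] [[-0.902  0.432 -0.   ]
 [ 0.432  0.902 -0.   ]
 [ 0.    -0.    -1.   ]] 1.2
```

View pics/scene0.png

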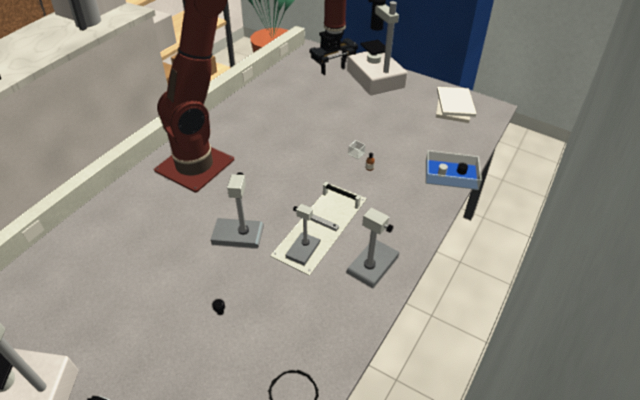

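View pics/top0.png

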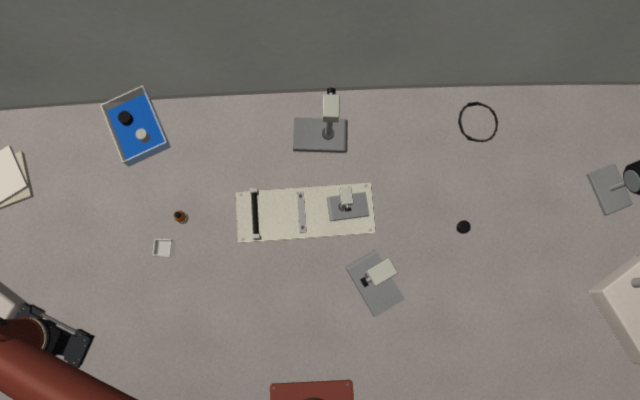

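Candidates for the stand: on the board, scene (305,235) / top (347,205), the smallest and on the jig. Bigger look-alikes are at scene (370,249) / top (375,283), and at scene (238,210) / top (321,121). A further one at top (612,190) is far off. I choose the one on the board. The jig's +x runs towards the rest, which is image-left in top.

Run:
```python
from h import *
P={n:manip.get_image(n) for n in('scene','top')}
t,s=P['top'],P['scene']
save(t,'topc.png',(228,175,384,250),5); save(s,'scenec.png',(265,170,375,280),5)
a=np.vstack([cv2.resize(cv2.imread('pics/topc.png'),None,fx=.999,fy=.999)]) 
for n,p in P.items():
    d=manip.outline_of(p,'jig')
    if d:
        m=d[0]['pixels'].astype(np.uint8);c=max(cv2.findContours(m,0,2)[0],key=cv2.contourArea)
        h=cv2.convexHull(c)[:,0].astype(float);w=onz(p,h,0.006)[:,:2].astype(np.float32)
        r=cv2.minAreaRect(w);print(n,'jig',r,cv2.boxPoints(r).round(4).tolist())
for n,p in P.items():
    for l,z in(('stop_foot',.006),('rest_top',.057),('toe',.016),('head_back',.171),('stand',.006)):
        print(n,l,[(round(d['confidence'],2),np.round(d['centre'],1).tolist(),onz(p,[d['centre']],z)[0].round(4).tolist()) for d in manip.tip_of(p,l)])
```

```text
scene jig ((0.5866380333900452, -0.010367617011070251), (0.17315946519374847, 0.40231865644454956), 1.9722034931182861) [[0.49320000410079956, 0.18770000338554382], [0.5070000290870667, -0.21439999341964722], [0.6801000237464905, -0.20839999616146088], [0.6661999821662903, 0.19370000064373016]]
top jig ((0.5977336764335632, -0.0033151954412460327), (0.15824879705905914, 0.4037151038646698), 1.2894161939620972) [[0.5141000151634216, 0.19670000672340393], [0.5231999754905701, -0.2069000005722046], [0.6814000010490417, -0.20329999923706055], [0.6722999811172485, 0.20029999315738678]]
scene stop_foot [(0.74, [321.1, 224.6], [0.5962, -0.006, 0.006])]
scene rest_top [(0.59, [340.3, 188.8], [0.5867, 0.1368, 0.057])]
scene toe [(0.77, [258.1, 232.1], [0.4402, -0.1569, 0.016]), (0.68, [360.2, 274.4], [0.8157, -0.126, 0.016]), (0.56, [308.3, 233.2], [0.5854, -0.0698, 0.016])]
scene head_back [(0.88, [303.6, 217.7], [0.6148, -0.1379, 0.171]), (0.85, [231.5, 187.0], [0.3437, -0.1508, 0.171]), (0.74, [380.0, 215.4], [0.806, -0.0047, 0.171])]
scene stand [(0.96, [310.1, 239.3], [0.6004, -0.082, 0.006]), (0.67, [364.1, 277.4], [0.8287, -0.1229, 0.006]), (0.66, [258.7, 237.4], [0.4502, -0.1682, 0.006])]
top stop_foot [(0.78, [306.8, 214.7], [0.586, -0.0105, 0.006])]
top rest_top [(0.56, [253.0, 211.9], [0.5922, 0.1409, 0.057])]
top toe [(0.94, [341.9, 134.8], [0.8222, -0.1264, 0.016]), (0.79, [360.4, 262.0], [0.4407, -0.157, 0.016]), (0.69, [305.1, 214.4], [0.5855, -0.0056, 0.016]), (0.63, [331.9, 210.7], [0.5928, -0.0837, 0.016])]
top head_back [(0.79, [323.2, 109.7], [0.8441, -0.0671, 0.171]), (0.73, [350.0, 197.6], [0.5981, -0.1244, 0.171]), (0.65, [387.6, 279.4], [0.3826, -0.2071, 0.171])]
top stand [(0.91, [361.9, 267.1], [0.4266, -0.1614, 0.006]), (0.78, [330.2, 208.4], [0.6016, -0.0796, 0.006]), (0.62, [343.4, 134.7], [0.8257, -0.1318, 0.006])]
```

View pics/topc.png

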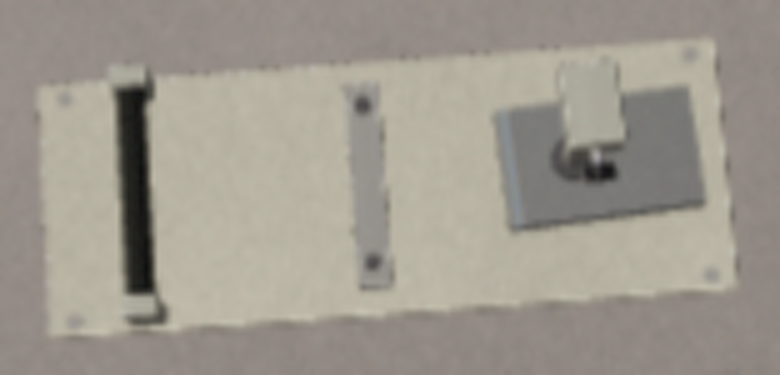

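View pics/scenec.png

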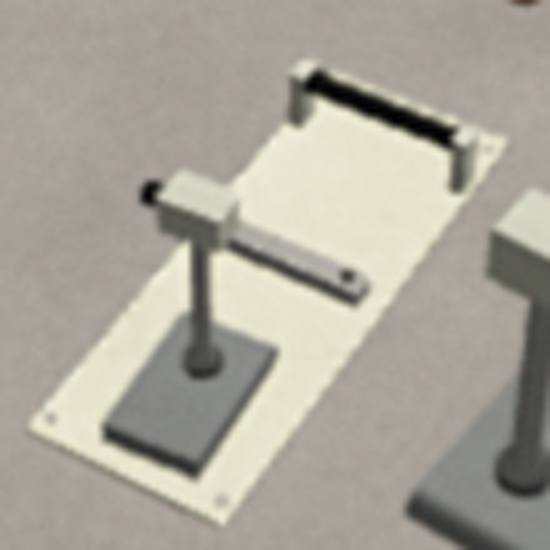

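The top crop shows the board's corners at crop (40,87), (715,40), (737,290) and (50,335). The stop bar is at x≈350-390, and the rest at x≈130. The foot spans (498,110) to (705,205), with its toe facing the stop and a small yaw against the board.

```bash
cat >> h.py <<'E'
from scipy.optimize import least_squares
def place(X,q):
    c,s=np.cos(q[2]),np.sin(q[2]);X=np.array(X,float)
    return np.c_[q[0]+c*X[:,0]-s*X[:,1],q[1]+s*X[:,0]+c*X[:,1],X[:,2]]
def fit(obs,q0):
    f=lambda q:np.concatenate([(proj(p,place(X,q))-uv).ravel() for p,X,uv in obs])
    r=least_squares(f,q0,loss='soft_l1');return r.x,f(r.x)
def top(c):return np.array(c,float)/5+[228-.4,175-.4]
def sc(c):return np.array(c,float)/5+[265-.4,170-.4]
E
python3 - <<'E'
from h import *
t,s=manip.get_image('top'),manip.get_image('scene')
B=[[.2,.075,.006],[.2,-.075,.006],[-.2,-.075,.006],[-.2,.075,.006]]
# image up = +x world = -y jig
Jt=[(t,[B[i] for i in(1,2,3,0)],top([(40,87),(715,40),(737,290),(50,335)]))]
Js=[(s,[B[i] for i in(3,2,1)],sc([(30,430),(222,524),(508,138)]))]
for o in(Jt,Js,Jt+Js):
    q,r=fit(o,[.6,0,1.57]);print('jig',q.round(4),np.degrees(q[2]).round(2),r.round(1))
St=[(t,[[-.105,-.035,.026],[-.105,.035,.026],[0,-.035,.026],[0,.035,.026]],top([(688,86),(705,205),(508,109),(524,226)]))]
Ss=[(s,[[-.105,.035,.026],[-.105,-.035,.026],[-.105,-.035,.006]],sc([(105,428),(197,462),(197,475)]))]
for o in(St,Ss,St+Ss):
    q,r=fit(o,[.6,-.08,1.57]);print('stand',q.round(4),np.degrees(q[2]).round(2),r.round(1))
E
```

```text
jig [ 0.5944 -0.005   1.5934] 91.29 [-0.1 -0.5 -0.1 -0.1  0.3  0.1 -0.1  0.4]
jig [ 0.596  -0.0072  1.6057] 92.0 [-0.5 -0.2  0.6 -0.  -0.1  0.3]
jig [ 0.5949 -0.0054  1.5972] 91.51 [-0.1 -0.5 -0.1 -0.5  0.5 -0.3  0.2  0.5 -0.8 -1.1  0.  -0.6  0.3  0.2]
stand [ 0.599  -0.0806  1.6475] 94.4 [-0.1  0.1 -0.  -0.1  0.1 -0.2  0.1  0.1]
stand [ 0.5948 -0.0855  1.7215] 98.64 [-1.1 -0.5  0.3 -0.3  0.4  1. ]
stand [ 0.5992 -0.081   1.6556] 94.86 [-0.1 -0.2  0.1 -0.5  0.1 -0.2  0.3  0.  -0.7 -2.1  0.  -0.9  0.1  0.4]
```

Measured in world axes: jig at (0.5945, -0.005), yaw 91.4°. Stand toe at (0.599, -0.081), yaw about 94.5°, so there are about 66 mm to go with a 3° yaw error. The sizes agree with the description. I'll fly to a point behind the tail.

drive_tool:
  motion:
    - [[-0.065,-0.06,-0.006],[0,0,0],0.55]
    - [[-0.065,-0.06,-0.006],[0,0,0],0.55]
    - [[-0.065,-0.06,-0.006],[0,0,0],0.55]
    - [[-0.065,-0.06,-0.006],[0,0,0],0.55]
    - [[-0.065,-0.06,-0.006],[0,0,0],0.55]
    - [[-0.065,-0.06,-0.006],[0,0,0],0.55]
    - [[-0.065,-0.06,-0.006],[0,0,0],0.55]
    - [[-0.065,-0.06,-0.006],[0,0,0],0.55]
    - [[-0.065,-0.06,-0.006],[0,0,0],0.55]
    - [[-0.065,-0.06,-0.006],[0,0,0],0.55]
  squeeze: 10

```text
time_s: 3.0
eef_pos: [0.4446, 0.1733, 0.4352]
eef_rot: [0.696, 3.063, 0.001]
ft_force: [0.8, 0.5, 0.1]
gripper_width: 0.449
finger_force: 0.0
```

drive_tool:
  motion:
    - [[-0.065,-0.06,0],[0,0,0],0.55]
    - [[-0.065,-0.06,0],[0,0,0],0.55]
    - [[-0.065,-0.06,0],[0,0,0],0.55]
    - [[-0.065,-0.06,0],[0,0,0],0.55]
    - [[-0.065,-0.06,0],[0,0,0],0.55]
    - [[-0.065,-0.06,0],[0,0,0],0.55]
    - [[-0.065,-0.06,0],[0,0,0],0.55]
    - [[-0.065,-0.06,0],[0,0,0],0.55]
    - [[-0.065,-0.06,0],[0,0,0],0.55]
    - [[-0.065,-0.06,0],[0,0,0],0.55]

```text
time_s: 4.0
eef_pos: [0.6084, -0.2372, 0.4348]
eef_rot: [0.694, 3.064, 0.0]
ft_force: [-0.2, 0.3, 0.4]
gripper_width: 0.444
finger_force: 0.0
```

drive_tool:
  motion:
    - [[0,0,0],[0,0,0.044],0.55]
    - [[0,0,0],[0,0,0.044],0.55]
    - [[0,0,0],[0,0,0.044],0.55]
    - [[0,0,0],[0,0,0.044],0.55]
    - [[0,0,0],[0,0,0.044],0.55]
    - [[0,0,0],[0,0,0.044],0.55]
    - [[0,0,0],[0,0,0.044],0.55]
    - [[0,0,0],[0,0,0.042],0.55]
    - [[0,0,0],[0,0,0],0.55]
    - [[0,0,0],[0,0,0],0.55]

```text
time_s: 5.0
eef_pos: [0.6079, -0.2356, 0.4347]
eef_rot: [2.189, 2.253, -0.0]
ft_force: [-0.9, 0.2, 0.2]
gripper_width: 0.447
finger_force: 0.0
```

```bash
cat > st.py <<'E'
from h import *
import sys
o=manip.get_obs();M=R.from_rotvec(o['eef_rot']).as_matrix()
print(o['time_s'],'pos',np.round(o['eef_pos'],4),'ydeg',np.degrees(np.arctan2(M[1,1],M[0,1])).round(2),'F',np.round(o['ft_force'],1),'w',o['gripper_width']);print(M.round(3))
if len(sys.argv)>3: print('shift units',(M.T@(np.array(sys.argv[1:4],float)-o['eef_pos'])/.5).round(4))
E
python3 st.py .605 -.23 .43
```

```text
5.0 pos [ 0.6079 -0.2356  0.4347] ydeg 1.64 F [-0.9  0.2  0.2] w 0.44687664924127596
[[-0.029  1.    -0.   ]
 [ 1.     0.029 -0.   ]
 [-0.    -0.    -1.   ]]
shift units [ 0.0114 -0.0054  0.0095]
```

drive_tool:
  motion:
    - [[0,0,0.06],[0,0,0],0.55]
    - [[0,0,0.06],[0,0,0],0.55]
    - [[0,0,0.06],[0,0,0],0.55]
    - [[0,0,0.06],[0,0,0],0.55]
    - [[0,0,0.06],[0,0,0],0.55]
    - [[0,0,0.06],[0,0,0],0.55]
    - [[0,0,0.06],[0,0,0],0.55]
    - [[0,0,0.04],[0,0,0],0.55]
    - [[0,0,0.018],[0,0,0],0.55]
    - [[0,0,0],[0,0,0],0.55]

```text
time_s: 6.0
eef_pos: [0.6075, -0.2356, 0.1949]
eef_rot: [-2.191, -2.249, 0.001]
ft_force: [-0.3, -0.3, -0.2]
gripper_width: 0.451
finger_force: 0.0
```

Run:
```python
exec(open('st.py').read())
save(manip.get_image('top'),'t2.png',(228,175,388,255),5)
```

```text
6.0 pos [ 0.6075 -0.2356  0.1949] ydeg 1.51 F [-0.3 -0.3 -0.2] w 0.4505115688792367
[[-0.026  1.    -0.002]
 [ 1.     0.026  0.   ]
 [ 0.001 -0.002 -1.   ]]
```

View pics/t2.png

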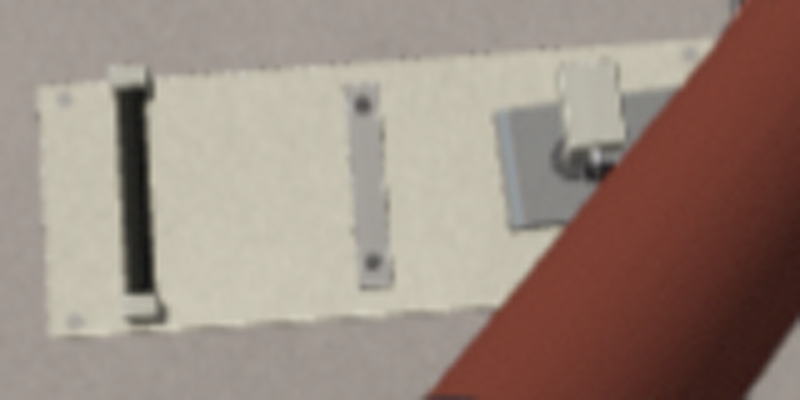

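The picture shows the stand untouched, with its toe edge at crop (498–524). The arm covers the gripper. Pushing now along tool x, which is jig +x.

drive_tool:
  motion:
    - [[0.016,0,0],[0,0,0],0.55]
    - [[0.016,0,0],[0,0,0],0.55]
    - [[0.016,0,0],[0,0,0],0.55]
    - [[0.01,0,0],[0,0,0],0.55]
    - [[0.008,0,0],[0,0,0],0.55]
    - [[0.008,0,0],[0,0,0],0.55]
    - [[0.008,0,0],[0,0,0],0.55]
    - [[0.008,0,0],[0,0,0],0.55]
    - [[0.008,0,0],[0,0,0],0.55]
    - [[0.008,0,0],[0,0,0],0.55]

```text
time_s: 7.05
eef_pos: [0.6061, -0.1841, 0.1959]
eef_rot: [2.195, 2.245, -0.002]
ft_force: [-0.5, -4.8, -0.5]
gripper_width: 0.452
finger_force: 2.5
```

drive_tool:
  motion:
    - [[0.006,0,0],[0,0,0],0.55]
    - [[0.006,0,0],[0,0,0],0.55]
    - [[0.006,0,0],[0,0,0],0.55]
    - [[0.006,0,0],[0,0,0],0.55]
    - [[0.006,0,0],[0,0,0],0.55]
    - [[0.006,0,0],[0,0,0],0.55]
    - [[0.006,0,0],[0,0,0],0.55]
    - [[0.006,0,0],[0,0,0],0.55]
    - [[0.006,0,0],[0,0,0],0.55]
    - [[0.006,0,0],[0,0,0],0.55]

```text
time_s: 8.05
eef_pos: [0.6056, -0.1537, 0.1959]
eef_rot: [2.195, 2.246, -0.001]
ft_force: [-0.1, -5.1, 0.8]
gripper_width: 0.452
finger_force: 2.6
```

Run:
```python
exec(open('st.py').read())
save(manip.get_image('scene'),'s3.png',(235,140,395,280),4)
```

```text
8.05 pos [ 0.6056 -0.1537  0.1959] ydeg 1.33 F [-0.1 -5.1  0.8] w 0.452364552915732
[[-0.023  1.     0.   ]
 [ 1.     0.023 -0.001]
 [-0.001  0.    -1.   ]]
```

View pics/s3.png

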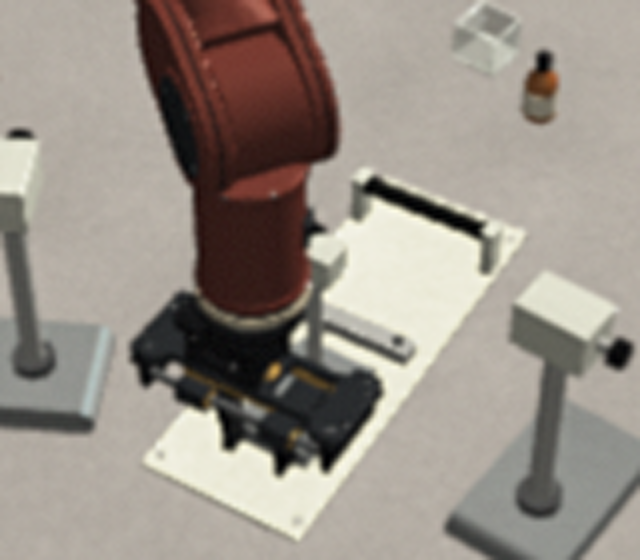

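The scene shows the gripper squarely behind the foot. The force is 5 N, the sliding friction, and the stand is upright. About 24 mm remain.

drive_tool:
  motion:
    - [[0.005,0,0],[0,0,0],0.55]
    - [[0.004,0,0],[0,0,0],0.55]
    - [[0.004,0,0],[0,0,0],0.55]
    - [[0.004,0,0],[0,0,0],0.55]
    - [[0.004,0,0],[0,0,0],0.55]
    - [[0.004,0,0],[0,0,0],0.55]
    - [[0.004,0,0],[0,0,0],0.55]
    - [[0.004,0,0],[0,0,0],0.55]
    - [[0.003,0,0],[0,0,0],0.55]
    - [[0.003,0,0],[0,0,0],0.55]

```text
time_s: 9.1
eef_pos: [0.6052, -0.1341, 0.1959]
eef_rot: [2.195, 2.247, -0.001]
ft_force: [0.5, -4.8, -0.3]
gripper_width: 0.452
finger_force: 2.6
```

drive_tool:
  motion:
    - [[0.001,0,0],[0,0,0],0.55]
    - [[0.001,0,0],[0,0,0],0.55]
    - [[0.001,0,0],[0,0,0],0.55]
    - [[0.001,0,0],[0,0,0],0.55]
    - [[0.001,0,0],[0,0,0],0.55]
    - [[0.001,0,0],[0,0,0],0.55]
    - [[0,0,0],[0,0,0],0.55]
    - [[0,0,0],[0,0,0],0.55]
    - [[0,0,0],[0,0,0],0.55]
    - [[0,0,0],[0,0,0],0.55]

```text
time_s: 10.1
eef_pos: [0.6051, -0.1311, 0.1959]
eef_rot: [2.194, 2.247, -0.001]
ft_force: [0.1, -4.5, -0.7]
gripper_width: 0.452
finger_force: 2.6
```

Still 5 N, so it is not at the stop yet. I'll continue in 0.5 mm steps.

drive_tool:
  motion:
    - [[0.001,0,0],[0,0,0],0.55]
    - [[0.001,0,0],[0,0,0],0.55]
    - [[0.001,0,0],[0,0,0],0.55]
    - [[0.001,0,0],[0,0,0],0.55]
    - [[0.001,0,0],[0,0,0],0.55]
    - [[0,0,0],[0,0,0],0.55]
    - [[0,0,0],[0,0,0],0.55]
    - [[0,0,0],[0,0,0],0.55]
    - [[0,0,0],[0,0,0],0.55]
    - [[0,0,0],[0,0,0],0.55]

```text
time_s: 11.1
eef_pos: [0.605, -0.1298, 0.196]
eef_rot: [2.194, 2.245, -0.003]
ft_force: [2.2, -9.7, -2.7]
gripper_width: 0.447
finger_force: 4.8
```

drive_tool:
  motion:
    - [[0.001,0,0],[0,0,0],0.55]
    - [[0.001,0,0],[0,0,0],0.55]
    - [[0.001,0,0],[0,0,0],0.55]
    - [[0,0,0],[0,0,0],0.55]
    - [[0,0,0],[0,0,0],0.55]
    - [[0,0,0],[0,0,0],0.55]
    - [[0,0,0],[0,0,0],0.55]
    - [[0,0,0],[0,0,0],0.55]
    - [[0,0,0],[0,0,0],0.55]
    - [[0,0,0],[0,0,0],0.55]

```text
time_s: 12.1
eef_pos: [0.6048, -0.1294, 0.1961]
eef_rot: [2.194, 2.242, -0.004]
ft_force: [1.2, -14.0, -3.1]
gripper_width: 0.449
finger_force: 6.6
```

Blocked at 14 N: the tail is at y≈-0.120, so the toe front is at y≈-0.005, the stop face. Back off, rise to head height, close the fingers and check.

drive_tool:
  motion:
    - [[-0.004,0,0],[0,0,0],0.55]
    - [[-0.02,0,0],[0,0,0],0.55]
    - [[-0.04,0,0],[0,0,0],0.55]
    - [[-0.04,0,0],[0,0,0],0.55]
    - [[0,0,-0.04],[0,0,0],1]
    - [[0,0,-0.06],[0,0,0],1]
    - [[0,0,-0.06],[0,0,0],1]
    - [[0,0,-0.06],[0,0,0],1]
    - [[0,0,-0.06],[0,0,0],1]
    - [[0,0,-0.034],[0,0,0],1]

```text
time_s: 13.1
eef_pos: [0.6067, -0.1784, 0.3551]
eef_rot: [2.193, 2.248, 0.003]
ft_force: [0.2, -0.7, -0.1]
gripper_width: 0.027
finger_force: 0.0
```

Run:
```python
exec(open('st.py').read())
t=manip.get_image('top');s=manip.get_image('scene')
A=np.full((560,800,3),128,np.uint8)
a=cv2.resize(t['image'][180:250,265:365,::-1],None,fx=8,fy=8,interpolation=cv2.INTER_CUBIC)[:,:800];A[:560]=a
cv2.imwrite('pics/t4.png',A)
for p in(t,s):
  for l,z in(('toe',.016),('head_back',.171),('stand',.006)):
    print(l,[(round(d['confidence'],2),onz(p,[d['centre']],z)[0].round(4).tolist()) for d in manip.tip_of(p,l)])
```

```text
13.1 pos [ 0.6067 -0.1784  0.3551] ydeg 1.42 F [ 0.2 -0.7 -0.1] w 0.02708439220951572
[[-0.025  1.     0.002]
 [ 1.     0.025  0.001]
 [ 0.001  0.002 -1.   ]]
toe [(0.96, [0.6069, -0.0135, 0.016]), (0.75, [0.4498, -0.1518, 0.016]), (0.65, [0.8213, -0.1266, 0.016])]
head_back [(0.96, [0.6049, -0.0637, 0.171]), (0.63, [0.3776, -0.2019, 0.171]), (0.61, [0.846, -0.0705, 0.171])]
stand [(0.91, [0.605, -0.0107, 0.006]), (0.63, [0.8174, -0.1322, 0.006]), (0.61, [0.4382, -0.1529, 0.006])]
toe [(0.7, [0.8222, -0.1242, 0.016]), (0.65, [0.5995, -0.0075, 0.016]), (0.63, [0.4413, -0.1557, 0.016])]
head_back [(0.94, [0.333, -0.1475, 0.171]), (0.93, [0.7973, -0.0132, 0.171]), (0.89, [0.6112, -0.0769, 0.171])]
stand [(0.97, [0.4584, -0.1556, 0.006]), (0.72, [0.8257, -0.1284, 0.006]), (0.57, [0.6153, -0.0211, 0.006])]
```

View pics/t4.png

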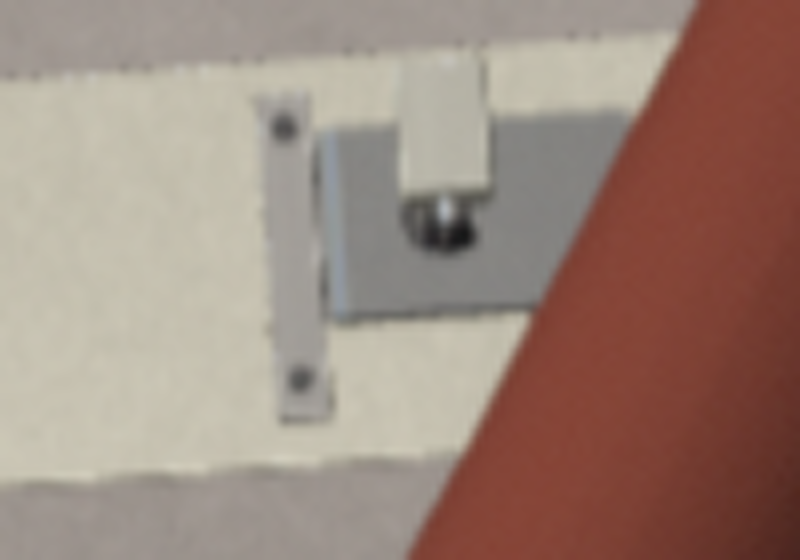

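The picture shows the toe edge (319,130)–(332,320) parallel to the bar and touching it, so it is square and upright. Now approach the head's back.

drive_tool:
  motion:
    - [[0.03,0,0],[0,0,0],1]
    - [[0.04,0,0],[0,0,0],1]
    - [[0.04,0,0],[0,0,0],1]
    - [[0.03,0,0],[0,0,0],1]
    - [[0.03,0,0],[0,0,0],1]
    - [[0.02,0,0.002],[0,0,0],1]
    - [[0.008,0,0],[0,0,0],1]
    - [[0.004,0,0],[0,0,0],1]
    - [[0.004,0,0],[0,0,0],1]
    - [[0,0,0],[0,0,0],1]

```text
time_s: 14.5
eef_pos: [0.6038, -0.0758, 0.3518]
eef_rot: [2.195, 2.248, -0.0]
ft_force: [-0.6, 0.0, 0.0]
gripper_width: 0.004
finger_force: 0.0
```

drive_tool:
  motion:
    - [[0.002,0,0],[0,0,0],1]
    - [[0.002,0,0],[0,0,0],1]
    - [[0.002,0,0],[0,0,0],1]
    - [[0.002,0,0],[0,0,0],1]
    - [[0.002,0,0],[0,0,0],1]
    - [[0.002,0,0],[0,0,0],1]
    - [[0,0,0],[0,0,0],1]
    - [[0,0,0],[0,0,0],1]
    - [[0,0,0],[0,0,0],1]
    - [[0,0,0],[0,0,0],1]

```text
time_s: 15.5
eef_pos: [0.6037, -0.0695, 0.3518]
eef_rot: [2.194, 2.248, -0.0]
ft_force: [0.5, -4.4, 2.8]
gripper_width: 0.006
finger_force: 2.1
```

Contact at 4.4 N. I'll follow the arc about the toe at roughly 10° per second.

drive_tool:
  motion:
    - [[0.0056,0,-0.0018],[0,0,0],1]
    - [[0.0056,0,-0.0016],[0,0,0],1]
    - [[0.0056,0,-0.0014],[0,0,0],1]
    - [[0.0056,0,-0.0014],[0,0,0],1]
    - [[0.0056,0,-0.0012],[0,0,0],1]
    - [[0.0056,0,-0.0012],[0,0,0],1]
    - [[0.0056,0,-0.001],[0,0,0],1]
    - [[0.0056,0,-0.001],[0,0,0],1]
    - [[0.0056,0,-0.0008],[0,0,0],1]
    - [[0.0056,0,-0.0006],[0,0,0],1]

```text
time_s: 16.5
eef_pos: [0.6029, -0.041, 0.3576]
eef_rot: [-2.194, -2.248, 0.0]
ft_force: [-0.2, -2.3, -1.4]
gripper_width: 0.007
finger_force: 1.2
```

drive_tool:
  motion:
    - [[0.0057,0,-0.0005],[0,0,0],1]
    - [[0.0057,0,-0.0004],[0,0,0],1]
    - [[0.0057,0,-0.0003],[0,0,0],1]
    - [[0.0057,0,-0.0002],[0,0,0],1]
    - [[0.0057,0,-0.0001],[0,0,0],1]
    - [[0.0057,0,0],[0,0,0],1]
    - [[0.0057,0,0],[0,0,0],1]
    - [[0.0057,0,0.0001],[0,0,0],1]
    - [[0.0057,0,0.0002],[0,0,0],1]
    - [[0.0057,0,0.0003],[0,0,0],1]

```text
time_s: 17.5
eef_pos: [0.6023, -0.0126, 0.3582]
eef_rot: [2.194, 2.248, 0.0]
ft_force: [-0.3, -2.1, -0.8]
gripper_width: 0.003
finger_force: 1.1
```

Run:
```python
exec(open('st.py').read())
s=manip.get_image('scene');save(s,'s5.png',(265,130,385,270),4)
```

```text
17.5 pos [ 0.6023 -0.0126  0.3582] ydeg 1.4 F [-0.3 -2.1 -0.8] w 0.0033136403498716404
[[-0.024  1.     0.   ]
 [ 1.     0.024 -0.   ]
 [-0.     0.    -1.   ]]
```

View pics/s5.png

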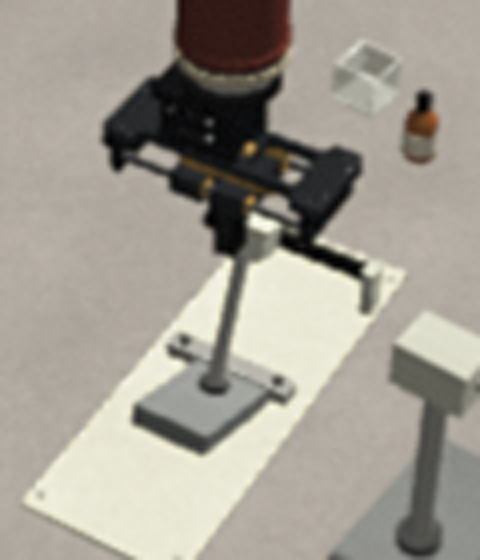

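The picture shows the stand tilted about 20°, toe at the bar, fingers on the head's back. Continue.

drive_tool:
  motion:
    - [[0.0057,0,0.0004],[0,0,0],1]
    - [[0.0057,0,0.0005],[0,0,0],1]
    - [[0.0057,0,0.0006],[0,0,0],1]
    - [[0.0057,0,0.0007],[0,0,0],1]
    - [[0.0057,0,0.0008],[0,0,0],1]
    - [[0.0057,0,0.0009],[0,0,0],1]
    - [[0.0056,0,0.001],[0,0,0],1]
    - [[0.0056,0,0.0011],[0,0,0],1]
    - [[0.0056,0,0.0012],[0,0,0],1]
    - [[0.0056,0,0.0013],[0,0,0],1]

```text
time_s: 18.55
eef_pos: [0.6016, 0.0157, 0.3539]
eef_rot: [2.194, 2.248, -0.0]
ft_force: [0.5, -1.3, 0.3]
gripper_width: 0.006
finger_force: 0.9
```

drive_tool:
  motion:
    - [[0.0055,0,0.0013],[0,0,0],1]
    - [[0.0055,0,0.0014],[0,0,0],1]
    - [[0.0055,0,0.0015],[0,0,0],1]
    - [[0.0055,0,0.0016],[0,0,0],1]
    - [[0.0054,0,0.0017],[0,0,0],1]
    - [[0.0054,0,0.0018],[0,0,0],1]
    - [[0.0054,0,0.0019],[0,0,0],1]
    - [[0.0053,0,0.002],[0,0,0],1]
    - [[0.0053,0,0.0022],[0,0,0],1]
    - [[0.0053,0,0.0023],[0,0,0],1]

```text
time_s: 19.55
eef_pos: [0.601, 0.0427, 0.345]
eef_rot: [-2.194, -2.248, -0.0]
ft_force: [-0.5, -1.5, -0.9]
gripper_width: 0.005
finger_force: 0.7
```

drive_tool:
  motion:
    - [[0.0052,0,0.0024],[0,0,0],1]
    - [[0.0052,0,0.0025],[0,0,0],1]
    - [[0.0051,0,0.0025],[0,0,0],1]
    - [[0.0051,0,0.0026],[0,0,0],1]
    - [[0.005,0,0.0027],[0,0,0],1]
    - [[0.005,0,0.0028],[0,0,0],1]
    - [[0.0049,0,0.0029],[0,0,0],1]
    - [[0.0049,0,0.003],[0,0,0],1]
    - [[0.0048,0,0.003],[0,0,0],1]
    - [[0.0048,0,0.0031],[0,0,0],1]

```text
time_s: 20.55
eef_pos: [0.6004, 0.0677, 0.3312]
eef_rot: [-2.194, -2.248, 0.0]
ft_force: [1.3, -0.5, 0.1]
gripper_width: 0.007
finger_force: 0.5
```

drive_tool:
  motion:
    - [[0.0047,0,0.0032],[0,0,0],1]
    - [[0.0046,0,0.0033],[0,0,0],1]
    - [[0.0046,0,0.0034],[0,0,0],1]
    - [[0.0045,0,0.0035],[0,0,0],1]
    - [[0.0045,0,0.0036],[0,0,0],1]
    - [[0.0044,0,0.0036],[0,0,0],1]
    - [[0.0043,0,0.0037],[0,0,0],1]
    - [[0.0042,0,0.0038],[0,0,0],1]
    - [[0.0042,0,0.0039],[0,0,0],1]
    - [[0.0041,0,0.0039],[0,0,0],1]

```text
time_s: 21.55
eef_pos: [0.5998, 0.0897, 0.3132]
eef_rot: [-2.194, -2.248, 0.0]
ft_force: [-0.1, -0.6, 0.1]
gripper_width: 0.007
finger_force: 0.3
```

drive_tool:
  motion:
    - [[0.002,0,0.002],[0,0,0],1]
    - [[0.002,0,0.002],[0,0,0],1]
    - [[0.002,0,0.002],[0,0,0],1]
    - [[0.002,0,0.002],[0,0,0],1]
    - [[0.0019,0,0.002],[0,0,0],1]
    - [[0.0018,0,0.002],[0,0,0],1]
    - [[0.0018,0,0.002],[0,0,0],1]
    - [[0.0015,0,0.0017],[0,0,0],1]
    - [[0.001,0,0.0012],[0,0,0],1]
    - [[0,0,0],[0,0,0],1]

```text
time_s: 22.55
eef_pos: [0.5996, 0.0976, 0.3049]
eef_rot: [-2.194, -2.248, 0.0]
ft_force: [0.8, -0.4, -1.1]
gripper_width: 0.007
finger_force: 0.2
```

Run:
```python
exec(open('st.py').read())
y,z=o['eef_pos'][1]+.0095+.015,o['eef_pos'][2]-.198
print('tilt',np.degrees(np.arctan2(y,z))+16.7,np.hypot(y,z))
```

```text
22.55 pos [0.5996 0.0976 0.3049] ydeg 1.4 F [ 0.8 -0.4 -1.1] w 0.006936788784155126
[[-0.025  1.    -0.   ]
 [ 1.     0.025 -0.   ]
 [-0.    -0.    -1.   ]]
tilt 65.50992219739615 0.16227433750654807
```

Tilt 65.5°. Creep over the balance.

drive_tool:
  motion:
    - [[0.001,0,0.0012],[0,0,0],1]
    - [[0.001,0,0.0012],[0,0,0],1]
    - [[0.001,0,0.0012],[0,0,0],1]
    - [[0.001,0,0.0012],[0,0,0],1]
    - [[0.001,0,0.0012],[0,0,0],1]
    - [[0.001,0,0.0012],[0,0,0],1]
    - [[0.001,0,0.0012],[0,0,0],1]
    - [[0.001,0,0.0012],[0,0,0],1]
    - [[0,0,0],[0,0,0],1]
    - [[0,0,0],[0,0,0],1]

```text
time_s: 23.55
eef_pos: [0.5995, 0.1015, 0.3002]
eef_rot: [2.194, 2.248, 0.0]
ft_force: [0.7, -0.2, 1.6]
gripper_width: 0.006
finger_force: 0.1
```

Run:
```python
exec(open('st.py').read())
s=manip.get_image('scene');save(s,'s6.png',(265,130,385,270),4)
```

```text
23.55 pos [0.5995 0.1015 0.3002] ydeg 1.4 F [ 0.7 -0.2  1.6] w 0.005928217435008289
[[-0.024  1.     0.   ]
 [ 1.     0.024  0.   ]
 [ 0.     0.    -1.   ]]
```

View pics/s6.png

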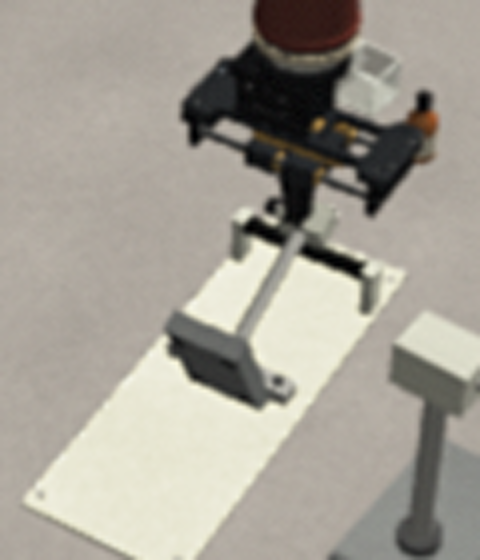

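The stand is at the balance, about 68°, with the finger still just touching (0.1 N) and the toe at the bar. Creep on.

drive_tool:
  motion:
    - [[0.0007,0,0.0009],[0,0,0],1]
    - [[0.0007,0,0.0009],[0,0,0],1]
    - [[0.0007,0,0.0009],[0,0,0],1]
    - [[0.0007,0,0.0009],[0,0,0],1]
    - [[0.0007,0,0.0009],[0,0,0],1]
    - [[0.0007,0,0.0009],[0,0,0],1]
    - [[0,0,0],[0,0,0],1]
    - [[0,0,0],[0,0,0],1]
    - [[0,0,0],[0,0,0],1]
    - [[0,0,0],[0,0,0],1]

```text
time_s: 24.6
eef_pos: [0.5995, 0.1036, 0.2975]
eef_rot: [2.194, 2.248, 0.0]
ft_force: [-0.6, 0.4, 0.1]
gripper_width: 0.004
finger_force: 0.1
```

drive_tool:
  motion:
    - [[0.0007,0,0.0009],[0,0,0],1]
    - [[0.0007,0,0.0009],[0,0,0],1]
    - [[0.0007,0,0.0009],[0,0,0],1]
    - [[0.0007,0,0.0009],[0,0,0],1]
    - [[0.0007,0,0.0009],[0,0,0],1]
    - [[0.0007,0,0.0009],[0,0,0],1]
    - [[0,0,0],[0,0,0],1]
    - [[0,0,0],[0,0,0],1]
    - [[0,0,0],[0,0,0],1]
    - [[0,0,0],[0,0,0],1]

```text
time_s: 25.6
eef_pos: [0.5994, 0.1057, 0.2948]
eef_rot: [-2.194, -2.248, 0.0]
ft_force: [0.6, -0.2, -0.1]
gripper_width: 0.004
finger_force: 0.0
```

Run:
```python
from h import *
s=manip.get_image('scene');a=cv2.imread('pics/s6.png')
save(s,'s7.png',(265,130,385,270),4)
b=cv2.imread('pics/s7.png');d=cv2.absdiff(a,b).max(2)
# stand foot region (crop 160:300, 300:410)
print(d[300:410,160:300].mean(), d[400:540,20:160].mean())
```

```text
8.416298701298702 1.0658163265306122
```

The finger force has dropped to zero, so the stand seems to have fallen on. Retract up and back, then look.

drive_tool:
  motion:
    - [[0,0,-0.01],[0,0,0],1]
    - [[0,0,-0.03],[0,0,0],1]
    - [[0,0,-0.05],[0,0,0],1]
    - [[0,0,-0.06],[0,0,0],1]
    - [[-0.06,0,-0.06],[0,0,0],1]
    - [[-0.08,0,-0.04],[0,0,0],1]
    - [[-0.08,0,0],[0,0,0],1]
    - [[-0.08,0,0],[0,0,0],1]
    - [[-0.08,0,0],[0,0,0],1]
    - [[-0.06,0,0],[0,0,0],1]

```text
time_s: 26.65
eef_pos: [0.6042, -0.1173, 0.4215]
eef_rot: [2.196, 2.245, 0.001]
ft_force: [-0.2, 0.3, 0.4]
gripper_width: 0.003
finger_force: 0.0
```

Run:
```python
exec(open('st.py').read())
s=manip.get_image('scene');t=manip.get_image('top')
A=np.zeros((560,800,3),np.uint8)
A[:,:400]=cv2.resize(s['image'][130:270,275:375,::-1],(400,560),interpolation=cv2.INTER_CUBIC)
A[:,400:]=cv2.resize(t['image'][160:272,235:315,::-1],(400,560),interpolation=cv2.INTER_CUBIC)
cv2.imwrite('pics/s8.png',A)
```

```text
26.65 pos [ 0.6042 -0.1173  0.4215] ydeg 1.27 F [-0.2  0.3  0.4] w 0.0031535573317126166
[[-0.022  1.     0.002]
 [ 1.     0.022 -0.   ]
 [-0.     0.002 -1.   ]]
```

View pics/s8.png

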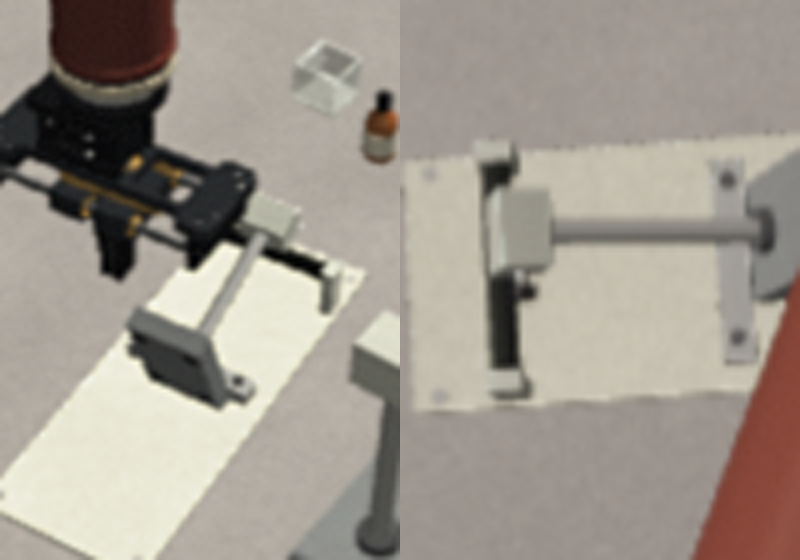

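Run:
```python
from h import *
t=manip.get_image('top');s=manip.get_image('scene')
for th in(66,70,75,80,82,84):
    a=np.radians(th);P=[]
    for x,z in((-.047,.140),(-.047,.170),(-.017,.170)):
        for y in(-.022,.022):
            X=x*np.cos(a)+z*np.sin(a)-.01;Z=-x*np.sin(a)+z*np.cos(a)+.016
            P.append((X,y-.0085,Z))
    W=place(P,[.5945,-.005,1.5955])
    tt=proj(t,W);ss=proj(s,W)
    print(th,((tt-[235,160])*5+[400,0]).round().astype(int).tolist(),((ss-[275,130])*4).round().astype(int).tolist())
```

```text
66 [[562, 182], [566, 262], [509, 181], [513, 261], [492, 193], [496, 272]] [[275, 230], [230, 211], [291, 200], [246, 182], [296, 215], [252, 198]]
70 [[551, 186], [555, 265], [497, 186], [501, 265], [484, 197], [488, 275]] [[278, 232], [233, 213], [295, 204], [250, 186], [299, 221], [255, 203]]
75 [[539, 191], [543, 269], [485, 191], [489, 271], [477, 203], [480, 280]] [[282, 235], [237, 217], [298, 209], [254, 191], [301, 228], [257, 210]]
80 [[529, 195], [533, 273], [475, 197], [478, 276], [471, 208], [475, 285]] [[285, 240], [241, 222], [302, 216], [258, 198], [303, 237], [259, 219]]
82 [[525, 197], [529, 275], [471, 200], [475, 278], [470, 210], [473, 287]] [[286, 242], [242, 224], [303, 219], [259, 201], [303, 240], [260, 223]]
84 [[522, 199], [526, 277], [468, 202], [472, 280], [469, 212], [472, 289]] [[287, 244], [243, 226], [303, 222], [260, 204], [303, 244], [260, 227]]
```

Run:
```python
from h import *
s=manip.get_image('scene');t=manip.get_image('top')
A=cv2.imread('pics/s8.png')
n=cv2.resize(t['image'][160:272,235:315,::-1],(400,560),interpolation=cv2.INTER_CUBIC)
print('diff top head',cv2.absdiff(n,A[:,400:])[170:300,70:330].max(),'scene',cv2.absdiff(cv2.resize(s['image'][130:270,275:375,::-1],(400,560),interpolation=cv2.INTER_CUBIC),A[:,:400])[300:420,110:260].max())
# jig check in top: rest uprights tops (0.142,±.066,.058), screws (.010,±.046,.026)
W=place([(.142,-.066,.058),(.142,.066,.058),(.010,-.046,.026),(.010,.046,.026)],[.5945,-.005,1.5955])
print('pred top: uprights, screws',((proj(t,W)-[235,160])*5+[400,0]).round().tolist())
print('pred scene',((proj(s,W)-[275,130])*4).round().tolist())
for nme,p,off,k,c in(('top',t,[235,160],5,[400,0]),('scene',s,[275,130],4,[0,0])):
    for l in('stand','head_back','toe','rest_top'):
        print(nme,l,[(round(d['confidence'],2),((np.array(d['centre'])-off)*k+c).round().tolist()) for d in manip.tip_of(p,l)])
# fit dX (toe offset), lateral y, tilt with observed head corners
def pts(dx,dy,th,L):
    a=np.radians(th);return place([(x*np.cos(a)+z*np.sin(a)-.01+dx,y+dy,-x*np.sin(a)+z*np.cos(a)+.016) for x,y,z in L],[.5945,-.005,1.5955])
Lt=[(-.047,-.022,.14),(-.047,.022,.14)];ot=np.array([(549,189),(551,269)])
Ls=[(-.047,-.022,.14),(-.047,-.022,.17),(-.047,.022,.17),(-.105,.035,-.01),(-.105,-.035,-.01)];os=np.array([(285,243),(300,207),(248,193),(128,316),(205,340)])
f=lambda q:np.r_[(((proj(t,pts(*q,Lt))-[235,160])*5+[400,0]-ot)/5).ravel(),(((proj(s,pts(*q,Ls))-[275,130])*4-os)/4).ravel()]
r=least_squares(f,[0,-.008,78],x_scale=[.01,.01,10],loss='soft_l1');print(r.x,f(r.x).round(1))
```

```text
diff top head 6 scene 5
pred top: uprights, screws [[491.0, 147.0], [503.0, 377.0], [726.0, 177.0], [737.0, 334.0]]
pred scene [[331.0, 263.0], [201.0, 210.0], [236.0, 374.0], [144.0, 334.0]]
top stand [(0.65, [782.0, 245.0]), (0.6, [949.0, -117.0]), (0.58, [1029.0, 522.0])]
top head_back [(0.84, [826.0, -258.0]), (0.83, [1144.0, 598.0]), (0.59, [521.0, 213.0])]
top toe [(0.94, [764.0, 245.0]), (0.57, [928.0, -110.0]), (0.56, [1015.0, 508.0])]
top rest_top [(0.7, [742.0, 268.0]), (0.63, [492.0, 260.0])]
scene stand [(0.97, [196.0, 385.0]), (0.81, [352.0, 601.0]), (0.7, [-68.0, 424.0])]
scene head_back [(0.98, [279.0, 225.0]), (0.92, [403.0, 333.0]), (0.88, [-178.0, 219.0])]
scene toe [(0.72, [180.0, 379.0]), (0.68, [343.0, 568.0]), (0.67, [-68.0, 407.0])]
scene rest_top [(0.89, [252.0, 232.0])]
[-3.65674508e-03 -1.00017073e-02  7.52344050e+01] [-0.8 -0.3 -0.4 -0.5 -0.8 -1.1 -0.5  1.3  1.4  0.4 -0.4 -0.5 -1.   1.6]
```

The stand is still and lying. Top and scene disagree by a few mm on whether the toe stayed at the stop. I'll move the arm aside and fit the outline in both views.

drive_tool:
  motion:
    - [[-0.07,0,0],[0,0,0],1]
    - [[-0.07,0,0],[0,0,0],1]
    - [[-0.07,0,0],[0,0,0],1]
    - [[-0.07,0,0],[0,0,0],1]
    - [[-0.07,0,0],[0,0,0],1]
    - [[-0.07,0,0],[0,0,0],1]
    - [[-0.07,0,0],[0,0,0],1]
    - [[-0.06,0,0],[0,0,0],1]
    - [[0,0,0],[0,0,0],1]
    - [[0,0,0],[0,0,0],1]

```text
time_s: 28.35
eef_pos: [0.6112, -0.39, 0.4194]
eef_rot: [-2.196, -2.246, 0.001]
ft_force: [0.4, 0.1, -0.7]
gripper_width: 0.006
finger_force: 0.0
```

```bash
cat > fitl.py <<'E'
from h import *
from scipy.optimize import minimize
V=[]
for n in('top','scene'):
    p=manip.get_image(n); J=place([(.07,0,.04)],[.5945,-.005,1.5955]);c=proj(p,J)[0]
    ds=manip.outline_of(p,'stand'); d=min(ds,key=lambda d:np.hypot(*(np.array(d['box'][:2])-c)))
    print(n,c.round(),np.round(d['box']),d['confidence'],d['pixels'].sum()); V.append((p,d['pixels'].astype(float)))
def ring(x,y,z): return [(a,b,c) for a in x for b in y for c in z]
an=np.linspace(-np.pi/2,np.pi/2,7)
foot=ring([-.105],[-.035,.035],[-.01,.01])+[(.01*np.cos(a),y,.01*np.sin(a)) for a in an for y in(-.035,.035)]
ca=np.linspace(0,2*np.pi,9)
parts=[foot,[(-.032+.007*np.cos(a),.007*np.sin(a),z) for a in ca for z in(.01,.14)],ring([-.047,-.017],[-.022,.022],[.14,.17]),
 ring([-.036,-.028],[.022,.038],[.151,.159])]
def cost(q,v=None):
    dx,dy,th,yw=q[0]*.01,q[1]*.01,np.radians(q[2]*10),q[3]*.1; e=[]
    for p,m in V:
        I=np.zeros((1600,2560),np.uint8)
        for L in parts:
            L=np.array(L);X=L[:,0]*np.cos(th)+L[:,2]*np.sin(th);Z=-L[:,0]*np.sin(th)+L[:,2]*np.cos(th)
            w=place(np.c_[X-.01+dx-yw*L[:,1],L[:,1]+dy+yw*X,Z+.016],[.5945,-.005,1.5955])
            cv2.fillConvexPoly(I,np.round(cv2.convexHull(((proj(p,w)+.5)*4).astype(np.float32))).astype(np.int32),1)
        I=cv2.resize(I.astype(np.float32),(640,400),interpolation=cv2.INTER_AREA);e.append(np.abs(I-m).sum()/m.sum())
    if v is not None:v+=e
    return sum(e)
for th0 in(7.2,8.1):
    r=minimize(cost,[0,-1,th0,0],method='Nelder-Mead',options=dict(initial_simplex=[[0,-1,th0,0],[-.6,-1,th0,0],[0,-.5,th0,0],[0,-1,th0-.5,0],[0,-1,th0,.5]],maxiter=150));v=[];cost(r.x,v)
    print(r.x*[10,10,10,5.73],v)
for dx in(0,-.5,-1):
    r=minimize(lambda q:cost([dx,q[0],8.1,0]),[-1],method='Nelder-Mead');v=[];cost([dx,r.x[0],8.1,0],v);print('fixed81',dx*10,v)
E
python3 fitl.py
```

```text
top [280. 212.] [289. 204.  70.  29.] 0.77 1040
scene [331. 205.] [330. 205.  41.  54.] 0.98 653
[ -1.36689592 -10.58449717  71.26851449   0.82231676] [np.float64(0.11021634615384615), np.float64(0.13667687595712097)]
[ -1.7366272  -10.06883653  71.5005226    0.2449754 ] [np.float64(0.10955528846153846), np.float64(0.13351837672281777)]
fixed81 0 [np.float64(0.4391826923076923), np.float64(0.5053598774885145)]
fixed81 -5.0 [np.float64(0.34146634615384613), np.float64(0.45836523736600304)]
fixed81 -10 [np.float64(0.30390625), np.float64(0.46181087289433387)]
```

The fit is clear (11–13% residual): the stand hangs at about 71°, held by friction at the toe, still 1–2 mm from the stop within error. It has not reached the rest yet, so it needs a little more push.

drive_tool:
  motion:
    - [[0.08,0,0],[0,0,0],1]
    - [[0.09,0,0],[0,0,0],1]
    - [[0.09,0,0],[0,0,0],1]
    - [[0.09,0,0],[0,0,0],1]
    - [[0.09,0,0],[0,0,0],1]
    - [[0.09,0,0],[0,0,0],1]
    - [[0.09,0,0],[0,0,0],1]
    - [[0.09,0,0],[0,0,0],1]
    - [[0.09,0,0],[0,0,0],1]
    - [[0.05,0,0],[0,0,0],1]

```text
time_s: 29.55
eef_pos: [0.6006, 0.0415, 0.4197]
eef_rot: [-2.186, -2.254, -0.002]
ft_force: [-0.6, 0.2, 0.1]
gripper_width: 0.011
finger_force: 0.0
```

drive_tool:
  motion:
    - [[0.04,0,0],[0,0,0],1]
    - [[0.04,0,0],[0,0,0],1]
    - [[0.04,0,0],[0,0,0],1]
    - [[0,0,0.04],[0,0,0],1]
    - [[0,0,0.04],[0,0,0],1]
    - [[0,0,0.04],[0,0,0],1]
    - [[0,0,0.04],[0,0,0],1]
    - [[0,0,0],[0,0,0],1]
    - [[0,0,0],[0,0,0],1]
    - [[0,0,0],[0,0,0],1]

```text
time_s: 30.55
eef_pos: [0.6, 0.0959, 0.3411]
eef_rot: [2.193, 2.248, 0.002]
ft_force: [0.4, 0.1, 0.5]
gripper_width: 0.005
finger_force: 0.0
```

```bash
python3 st.py .5993 .1057 .295
```

```text
30.55 pos [0.6    0.0959 0.3411] ydeg 1.43 F [0.4 0.1 0.5] w 0.005494596863277739
[[-0.025  1.     0.002]
 [ 1.     0.025  0.001]
 [ 0.001  0.002 -1.   ]]
shift units [ 0.0195 -0.001   0.0922]
```

drive_tool:
  motion:
    - [[0.006,0,0.03],[0,0,0],1]
    - [[0.006,0,0.03],[0,0,0],1]
    - [[0.006,0,0.018],[0,0,0],1]
    - [[0.002,0,0.008],[0,0,0],1]
    - [[0,0,0.004],[0,0,0],1]
    - [[0.001,0,0.0015],[0,0,0],1]
    - [[0.001,0,0.0015],[0,0,0],1]
    - [[0.001,0,0.0015],[0,0,0],1]
    - [[0,0,0],[0,0,0],1]
    - [[0,0,0],[0,0,0],1]

```text
time_s: 31.55
eef_pos: [0.5995, 0.1072, 0.2927]
eef_rot: [2.194, 2.248, 0.0]
ft_force: [-0.1, 0.9, 0.6]
gripper_width: 0.009
finger_force: 0.1
```

drive_tool:
  motion:
    - [[0.001,0,0.0015],[0,0,0],1]
    - [[0.001,0,0.0015],[0,0,0],1]
    - [[0.001,0,0.0015],[0,0,0],1]
    - [[0.001,0,0.0015],[0,0,0],1]
    - [[0.001,0,0.0015],[0,0,0],1]
    - [[0.001,0,0.0015],[0,0,0],1]
    - [[0.001,0,0.0015],[0,0,0],1]
    - [[0.001,0,0.0015],[0,0,0],1]
    - [[0,0,0],[0,0,0],1]
    - [[0,0,0],[0,0,0],1]

```text
time_s: 32.55
eef_pos: [0.5993, 0.1112, 0.2865]
eef_rot: [2.194, 2.248, -0.0]
ft_force: [0.3, -0.3, 0.9]
gripper_width: 0.005
finger_force: 0.0
```

```bash
python3 - <<'E'
exec(open('st.py').read())
y,z=o['eef_pos'][1]+.0095+.015,o['eef_pos'][2]-.198
print('finger tilt',np.degrees(np.arctan2(y,z))+16.7,np.hypot(y,z))
E
python3 fitl.py|tail -5|head -2
```

```text
32.55 pos [0.5993 0.1112 0.2865] ydeg 1.4 F [ 0.3 -0.3  0.9] w 0.004869555446650485
[[-0.024  1.    -0.   ]
 [ 1.     0.024 -0.   ]
 [-0.    -0.    -1.   ]]
finger tilt 73.5886135660018 0.1619693769447238
[ -0.77734195 -10.44463906  75.3953971    0.42546025] [np.float64(0.5417293233082707), np.float64(0.1678069526627219)]
[ -1.45806241 -10.39586457  75.32186432   0.44775754] [np.float64(0.5502819548872181), np.float64(0.15338387573964496)]
```

The stand follows, at about 75°. I keep pushing softly.

drive_tool:
  motion:
    - [[0.0009,0,0.0015],[0,0,0],1]
    - [[0.0009,0,0.0015],[0,0,0],1]
    - [[0.0009,0,0.0015],[0,0,0],1]
    - [[0.0009,0,0.0015],[0,0,0],1]
    - [[0.0009,0,0.0015],[0,0,0],1]
    - [[0.0009,0,0.0015],[0,0,0],1]
    - [[0.0009,0,0.0016],[0,0,0],1]
    - [[0.0009,0,0.0016],[0,0,0],1]
    - [[0,0,0],[0,0,0],1]
    - [[0,0,0],[0,0,0],1]

```text
time_s: 33.75
eef_pos: [0.5992, 0.1148, 0.2804]
eef_rot: [2.194, 2.248, -0.0]
ft_force: [-0.0, -0.3, -0.4]
gripper_width: 0.007
finger_force: 0.0
```

```bash
python3 fitl.py|tail -5|head -2
```

```text
[ -0.9478898  -10.31131168  82.27226153   0.34366028] [np.float64(0.7297941767068273), np.float64(0.1693014705882353)]
[ -1.04834592 -10.32952883  82.99310056   0.1104065 ] [np.float64(0.7128514056224899), np.float64(0.184375)]
```

It now fits about 82°: it has come down on the rest. Retract, clear the view and verify.

drive_tool:
  motion:
    - [[0,0,-0.01],[0,0,0],1]
    - [[0,0,-0.03],[0,0,0],1]
    - [[0,0,-0.06],[0,0,0],1]
    - [[0,0,-0.07],[0,0,0],1]
    - [[0,0,-0.07],[0,0,0],1]
    - [[-0.04,0,-0.04],[0,0,0],1]
    - [[-0.08,0,0],[0,0,0],1]
    - [[-0.09,0,0],[0,0,0],1]
    - [[-0.09,0,0],[0,0,0],1]
    - [[-0.09,0,0],[0,0,0],1]

```text
time_s: 34.95
eef_pos: [0.6037, -0.082, 0.422]
eef_rot: [2.193, 2.248, 0.002]
ft_force: [1.3, 0.1, -0.1]
gripper_width: 0.005
finger_force: 0.0
```

drive_tool:
  motion:
    - [[-0.09,0,0],[0,0,0],1]
    - [[-0.09,0,0],[0,0,0],1]
    - [[-0.09,0,0],[0,0,0],1]
    - [[-0.09,0,0],[0,0,0],1]
    - [[-0.09,0,0],[0,0,0],1]
    - [[-0.09,0,0],[0,0,0],1]
    - [[-0.06,0,0],[0,0,0],1]
    - [[0,0,0],[0,0,0],1]
    - [[0,0,0],[0,0,0],1]
    - [[0,0,0],[0,0,0],1]

```text
time_s: 35.95
eef_pos: [0.6118, -0.3789, 0.4211]
eef_rot: [2.192, 2.25, 0.001]
ft_force: [0.7, -0.0, -0.2]
gripper_width: 0.006
finger_force: 0.0
```

```bash
python3 fitl.py
python3 - <<'E'
from h import *
p=manip.get_image('top')
for l in('cell','oil','eyepiece'):print(l,[np.round(d['box']).tolist() for d in manip.find_in(p,l)])
E
```

```text
top [280. 212.] [284. 203.  70.  35.] 0.68 878
scene [331. 205.] [333. 209.  42.  52.] 0.6 782
[ -1.85217851 -10.87099635  81.24382292   0.3899078 ] [np.float64(0.1539009111617312), np.float64(0.08591751918158567)]
[ -0.54565797 -10.78841105  81.06985338   0.23843491] [np.float64(0.12400341685649202), np.float64(0.10765664961636828)]
fixed81 0 [np.float64(0.1116884965831435), np.float64(0.12635869565217392)]
fixed81 -5.0 [np.float64(0.2702164009111617), np.float64(0.08759590792838874)]
fixed81 -10 [np.float64(0.46255694760820043), np.float64(0.20756074168797953)]
cell [[164.0, 250.0, 21.0, 23.0]]
oil [[182.0, 215.0, 12.0, 13.0]]
eyepiece [[465.0, 230.0, 11.0, 10.0]]
```

The stand lies at 81°, the predicted lying angle. The toe is within about 1 mm of the stop, inside the measuring error, and the yaw is under 0.5°. The bystanders are unmoved and the arm is clear.

```bash
python3 -c "
from rig import manip
print(manip.sign_off())"
```

```text
the job is handed in; nothing more can be done
None
```

I pushed the stand square to the stop and tipped it slowly onto the rubber rest, where it lies at about 81° with its toe at the stop to within 1–2 mm; the bystanders are where they were, and the job is handed in at about 36 s.

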